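# Set the impression dial of a proofing bed by its clicks

## Robot

A 7-joint arm with a two-finger parallel gripper is mounted at the origin on the work surface. World frame = base frame: x ahead of the robot, y to its left, z up, the work surface at z = 0. Lengths are in m, angles in rad, forces in N, time in s.
With the tool pointing down it reaches from about 0.425 to 0.875 m from the base axis. Payload 4.7 kg.
Tool frame: the origin (TCP) lies midway between the tips of the shut fingers; the grasp point (between the pads) lies 19 mm behind it; x points along the fingers, z is the direction in which the jaws open and shut, and the axes are right-handed (so a half turn about x gives the same grasp; the last joint's range is limited). The gripper opens to 87 mm and grips with 3 to 60 N. Pads are 19 mm wide; open, the fingers measure 117 mm over their backs; the gripper's body (75 mm by 190 mm) begins 51 mm behind the grasp point.
Start: joints at [1.161, 0.321, -0.07, 1.45, 0.023, 1.371, -0.057], TCP at [0.267, -0.593, 0.223] pointing down, gripper open.
Joint ranges: [-2.86, 2.86], [-0.3, 2.09], [-1.38, 1.24], [0.06, 2.45], [-1.56, 4.7], [0.09, 2.05], [-2.69, 2.69]. Speed limits (rad/s): [2.57, 2.57, 3.14, 3.14, 3.14, 3.14, 3.14].

## Interface

Orientations are given as a rotation vector (axis times angle).
In Python, from bench import ctrl, vision, close_job gives the robot as it stands. The module is installed in compiled form; this text tells all that it offers.
- The arm moves only by the tool servo_tool, never from a script. Its argument "commands" is a list that holds one entry, the list of rows, each a list of 7 numbers: the turn, a rotation vector about the tool's x, y, z in degrees, then the shift along the tool's x, y, z in mm, then the finger opening in mm, from 0 to 87. In form: [[[wx, wy, wz, x, y, z, grip], ...]]. A call has 1 to 5 rows; each row is the pose to reach, as a shift and turn from the pose commanded when the call began, along the tool's axes at that moment; what a row does not reach only later rows make up. A row lasts 1/8 s, in which the tool goes at most 62.5 mm and 10.7 degrees, less where a joint would pass 70% of its speed; a pose out of reach is approached as far as the arm can. A call with a gripper value outside its range is refused whole. The fingers move at their own pace and stop on an object; "newtons" is the grip in N (left out, the last holds). Time passes only in rows, so rows that repeat a pose let the fingers close. It gives the time, the measured TCP pose, the force and the opening at its end, in the units of the state.
- ctrl.get_state(): the state, without advancing time (a new reading comes with each control period).
- vision.get_image(name): name is "scene" or "top" or "wrist"; returns the picture (384x512x3 uint8, red, green, blue); there is no depth.
- vision.camera_info(name): a dict with "fov_y" (degrees; the focal length in pixels is half the picture's height over the tangent of half this angle, whatever the lens; pixels are square), "cx", "cy" (the principal point, pixels), "pose" (4x4, takes a point from camera to world coordinates). Camera axes: x right, y down, z forward; pixel columns grow to the right and rows downward; lengths in m; the calibration is good to about 2 mm. The wrist camera is an equidistant fisheye: a pixel r from the principal point sees the ray r / f radians off the axis. A picture is of the moment at which its call begins: read the wrist's pose just before it. camera_info takes no time and is no camera call; for the wrist camera it gives the pose at the moment of the call.
- close_job(): hands the job in, once; it reports no verdict.
The state is a dict: "time": time; "joint_positions": joint angles; "qd": joint speeds; "joint_torque": joint torques, N m; "position": TCP position; "tool_rot": TCP orientation; "ft_force": force on the tool from outside, world axes, zero at the start; "torque": the same for the moment, N m; "grip_width": opening from 0.0 (shut) to 1.0 (fully open).
Only numpy, scipy, OpenCV 4.12 (cv2) and the standard library are available. Lean on these libraries where they do the work, as an engineer would, in place of code of your own. Each camera call takes 0.05 s, during which the arm holds its last target. There are 200 camera calls.

## Task

Set the impression of the proofing bed: turn its dial gently anticlockwise until the pointer rests against the stop pin, without straining the pin, then clockwise by exactly four clicks, feeling for them, as they are unmarked and unevenly spaced. Let go and throw the locking lever fully over to the type side; its bolt enters only in that fourth notch, so never force it, and leave the other things on the bench alone.

Things in the scene. Friction and masses are not known exactly. Their poses are not given: they have to be found in the camera images.
- press: Low proofing bed, a grey cast base 270 x 340 x 40 mm fixed to the bench. Origin: centre of its underside on the bench; z up. On its +x half lies a type forme in a steel chase (up to 23 mm above the bed); on its -x half stand the dial (at y = -85 mm) and the locking lever (at y = +85 mm), 170 mm apart.
- dial_axis (a point): Point on the dial's vertical turning axis, at the top of the fixed steel drum (84 mm across, 22 mm high on the bed) that carries the dial, 62 mm above the bench. Axes parallel to those of the bed.
- dial_grip (a point): Grip centre of the dial, on the turning axis, 32 mm above the drum's top. The dial is black: a round skirt 54 mm across and 11 mm high with an upright bar grip on it, 46 mm long, 14 mm wide (the grasp width), from 11 to 45 mm above the drum. x runs along the bar towards its pointer end; z is up.
- dial: The whole turning dial; origin on the axis at the drum's top. A sprung pawl inside gives a click (a torque bump of about 0.2 N m, against the turn over some 9 degrees, then with it over as much) from one notch to the next. Notches lie unevenly, 16 to 35 degrees apart, unmarked; let go, the dial settles in the notch it is in (a few degrees of play in wide ones). Travel 140 degrees, six bumps.
- pointer (a point): Tip of the dial's aluminium pointer, a 6 mm thick finger that sticks out of the skirt to 36 mm from the axis, under the bar's marked end, 5.5 mm above the drum. In the first notch the spring holds it against the stop pin (some 5 N); the first bump's top comes about 10 degrees clockwise (from above) of that.
- stop_pin: Steel stop pin, 8 mm thick, 13 mm high, upright on the drum 31 mm from the dial's axis; origin at its foot. The pointer comes against its side when turned anticlockwise. It is sprung and delicate: it gives about 1 mm per 8 N and bears 25 N, which is about 0.75 N m on the dial.
- lock_tip (a point): Centre of the steel ball (26 mm) at the end of the locking lever, 70 mm from its hinge, on a 10 mm rod. The hinge lies along the bed's y, 62 mm above the bench, at the dial axis's height and 170 mm from it in the bed's +y; its block is 70 x 50 mm, reaching 75 mm above the bench. The ball stands about 123 mm above the bench at both ends of its swing, 132 mm midway.
- lock (a joint): Locking lever angle, rad: 0 leaning to the bed's -x side (unlocked), 1.0 fully over to +x, the type side (locked); starts at 0 to 0.15, stays where left, takes about 1 N at the ball. Inside the bed it raises a bolt into the dial, only in the fourth notch after the stop; in any other the bolt strikes metal at about 0.6. Locked, the dial cannot turn.
- stick: Bystander: steel composing stick, 200 x 50 x 19 mm, lying on the bench. Leave alone.
- ink_tin: Bystander: closed ink tin, 72 mm across, 55 mm high. Leave alone.
- mallet: Bystander: wooden mallet, head 110 x 60 x 60 mm at its origin, handle 160 mm along its -x. Leave alone.
- bolt: The lever's bolt, hidden in the drum under the dial and moved by the lever; origin at its tip. It bears 25 N against the dial (about 10 N at the lever's ball).

How it is judged:
By the outcome, as a careful person would: the job done as asked, in the order asked, and still so for the second after the job is handed in, with the robot touching nothing.
It also fails if it takes over 70 s, if anything falls off the work surface, if the arm or the gripper's body presses on something with over 40 N, if the wrist force passes 120 N, or if a joint passes its speed limit or range.

## Working session

There is one attempt and no reset: what is moved stays moved. The work goes in short steps, Python scripts to look and compute and a tool call to move; the robot and the scene stay as the last step left them, time stands still between calls to the robot, and variables do not carry over. Pictures are saved under pics/ and viewed, about 8 in all and at most 12, crops included, and the job is handed in when it is done.

Besides the shell and the picture viewer there is one more tool, called after "Emit:" as name(argument=value, ...) on one line, values as JSON. servo_tool: Moves the arm, as the interface text tells. Its arguments: {"type":"object","properties":{"commands":{"type":"array"},"newtons":{"type":"number"}},"required":["commands"]}

```bash
mkdir -p pics; cat > h.py <<'E'
import numpy as np, cv2
from scipy.spatial.transform import Rotation as R
from bench import ctrl, vision, close_job
def ray(name,u,v,info=None):
    i=info or vision.camera_info(name); P=np.array(i["pose"]); f=192/np.tan(np.radians(i["fov_y"])/2)
    a=np.array([(u-i["cx"]),(v-i["cy"])])
    if name=="wrist":
        r=np.hypot(*a); t=r/f; d=np.array([*(a/max(r,1e-9)*np.sin(t)),np.cos(t)])
    else: d=np.array([*(a/f),1.])
    return P[:3,3],P[:3,:3]@d
def atz(name,u,v,z,info=None):
    o,d=ray(name,u,v,info); return o+d*(z-o[2])/d[2]
def proj(name,p,info=None):
    i=info or vision.camera_info(name); P=np.array(i["pose"]); f=192/np.tan(np.radians(i["fov_y"])/2)
    c=P[:3,:3].T@(np.array(p)-P[:3,3])
    if name=="wrist":
        t=np.arctan2(np.hypot(c[0],c[1]),c[2]); n=c[:2]/np.hypot(c[0],c[1]); return n*t*f+[i["cx"],i["cy"]]
    return c[:2]/c[2]*f+[i["cx"],i["cy"]]
def save(name,fn,crop=None,s=1.5):
    im=vision.get_image(name)[:,:,::-1]
    if crop: im=im[crop[1]:crop[3],crop[0]:crop[2]]
    cv2.imwrite("pics/"+fn,cv2.resize(im,None,fx=s,fy=s,interpolation=cv2.INTER_CUBIC))
def st():
    s=ctrl.get_state(); print({k:np.round(s[k],4).tolist() for k in ("time","position","tool_rot","ft_force","torque","grip_width","joint_positions")}); print(np.round(R.from_rotvec(s["tool_rot"]).as_matrix(),3).tolist()); return s
E
python3 - <<'E'
from h import *
st()
save("top","top0.png"); save("scene","scene0.png")
for n in("top","scene","wrist"):
    i=vision.camera_info(n); print(n,i["fov_y"],i["cx"],i["cy"],np.round(i["pose"],3).tolist())
E
```

```text
{'time': 0.0, 'position': [0.2671, -0.592, 0.2215], 'tool_rot': [0.8926, 1.3821, -0.891], 'ft_force': [-0.4776, -0.1028, -0.727], 'torque': [-0.0107, -0.007, 0.0105], 'grip_width': 1.0016, 'joint_positions': [1.1611, 0.3218, -0.0701, 1.4517, 0.0226, 1.3707, -0.0569]}
[[-0.001, 0.912, 0.411], [0.002, 0.411, -0.912], [-1.0, -0.0, -0.002]]
top 49.02732181536898 256.1951475659648 183.50044788469302 [[0.016, -0.981, 0.193, 0.382], [-1.0, -0.016, -0.001, 0.019], [0.004, -0.193, -0.981, 1.13], [0.0, 0.0, 0.0, 1.0]]
scene 57.16918491391675 255.9543547610238 195.35290719141346 [[-0.092, 0.842, -0.532, 1.023], [0.996, 0.077, -0.051, 0.057], [-0.002, -0.534, -0.845, 0.814], [0.0, 0.0, 0.0, 1.0]]
wrist 65.70646984690485 260.41783615212626 194.40658136655983 [[0.41, -0.876, -0.254, 0.336], [-0.912, -0.395, -0.111, -0.562], [-0.003, 0.277, -0.961, 0.384], [0.0, 0.0, 0.0, 1.0]]
```

View pics/top0.png

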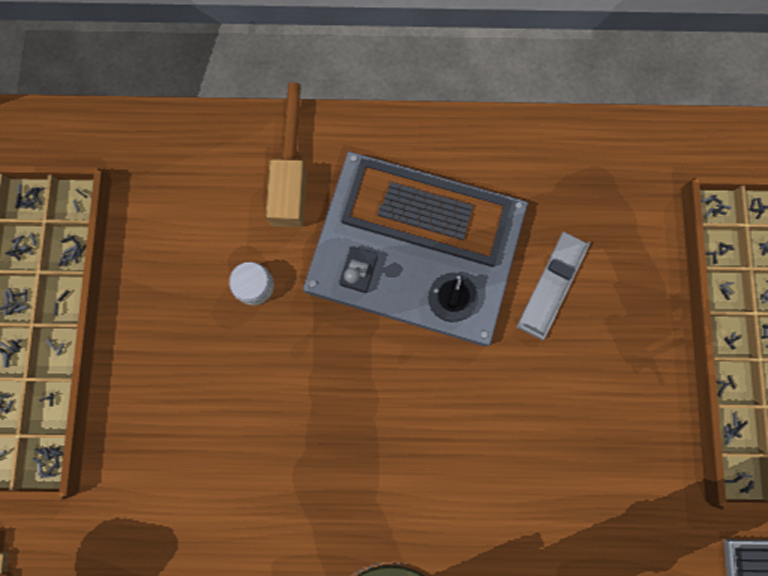

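View pics/scene0.png

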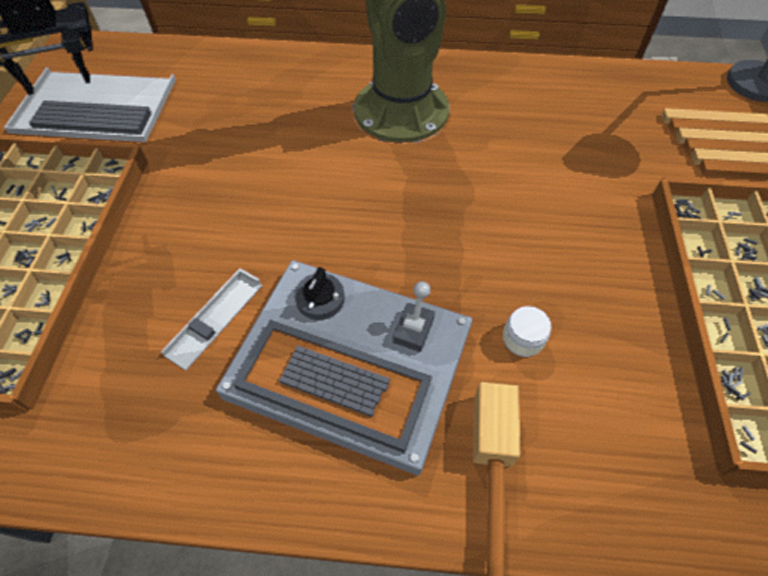

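The top view shows the bed with corners near (350,152), (530,200), (492,345) and (305,292), the dial near (457,295) and the lever near (357,270). The stick, tin and mallet are all clear of both. I'll work out the bed pose and zoom in on the dial and lever.

```bash
python3 - <<'E'
from h import *
c=[atz("top",u/1.5,v/1.5,.04) for u,v in((350,152),(530,200),(492,345),(305,292))]
print(np.round(c,3).tolist()); m=np.mean(c,0); print("centre",m)
# bed +x from dial side to forme
x=(c[0]+c[1]-c[2]-c[3])[:2]; y=(c[0]+c[3]-c[1]-c[2])[:2]
print(np.degrees(np.arctan2(x[1],x[0])),np.degrees(np.arctan2(-y[0],y[1])))
print("drum top",atz("top",457/1.5,295/1.5,.062))
a=vision.get_image("top")[:,:,::-1][155:225,195:345]; b=vision.get_image("scene")[:,:,::-1][165:245,180:320]
cv2.imwrite("pics/z.png",np.vstack([cv2.resize(a,(600,280),interpolation=3),cv2.resize(b,(560,320),interpolation=3)[:, :] if 0 else cv2.resize(b,(600,318),interpolation=3)]))
E
```

```text
[[0.825, 0.084, 0.04], [0.739, -0.243, 0.04], [0.477, -0.17, 0.04], [0.564, 0.156, 0.04]]
centre [ 0.65128112 -0.04325352  0.04      ]
-15.502670435830145 -14.876715609827091
drum top [ 0.55961339 -0.10747433  0.062     ]
```

View pics/z.png

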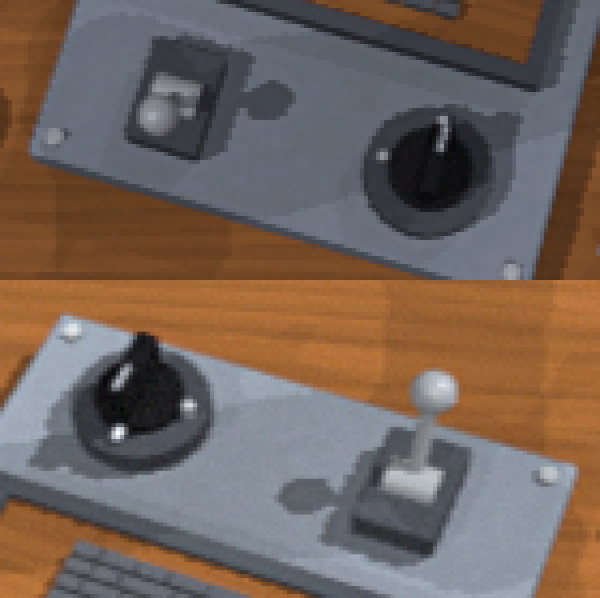

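The crop shows the dial's marked bar end pointing roughly along world +x. The stop pin is to its left (+y), and the lever leans to −x, unlocked. I'll move above the dial.

Emit:
servo_tool(commands=[[[3, 0, 0, 0, 47, -32, 60], [7, 0, 0, 0, 94, -64, 60], [10, 0, 0, 0, 140, -97, 60], [14, 0, 0, 0, 187, -129, 60], [17, 0, 0, 0, 233, -161, 60]]], newtons=25)

```text
time: 0.82
position: [0.4142, -0.3482, 0.2225]
tool_rot: [1.116, 1.266, -1.116]
ft_force: [-0.0, -1.1, -0.1]
grip_width: 0.694
```

```bash
python3 - <<'E'
from h import *
s=st(); Rm=R.from_rotvec(s["tool_rot"]).as_matrix()
t=atz("top",302,198,.062); print(t)
print("move",Rm.T@(np.array([t[0],t[1],.2])-s["position"]))
E
```

```text
{'time': 0.825, 'position': [0.4142, -0.3482, 0.2225], 'tool_rot': [1.1162, 1.2655, -1.1165], 'ft_force': [-0.0229, -1.0589, -0.0923], 'torque': [0.0216, -0.053, -0.0006], 'grip_width': 0.6938, 'joint_positions': [0.8594, 0.0996, -0.2239, 1.7168, 0.0229, 1.3274, -0.8145]}
[[0.0, 0.992, 0.125], [-0.0, 0.125, -0.992], [-1.0, 0.0, 0.0]]
[ 0.55603142 -0.10059783  0.062     ]
move [ 0.02247929  0.17166496 -0.22790208]
```

Emit:
servo_tool(commands=[[[3, 0, 0, 0, 34, -46, 60], [7, 0, 0, 0, 69, -91, 60], [10, 0, 0, 0, 103, -137, 60], [14, 0, 0, 0, 137, -182, 60], [17, 0, 0, 0, 172, -228, 60]]])

```text
time: 1.45
position: [0.5557, -0.1006, 0.2226]
tool_rot: [1.334, 1.122, -1.335]
ft_force: [1.4, -0.6, 0.5]
grip_width: 0.691
```

Emit:
servo_tool(commands=[[[0, 0, 0, 0, 0, 0, 60], [0, 0, 0, 0, 0, 0, 60]]])

```text
time: 1.7
position: [0.5548, -0.1026, 0.2222]
tool_rot: [1.332, 1.124, -1.334]
ft_force: [0.8, -0.6, -0.2]
grip_width: 0.69
```

```bash
python3 - <<'E'
from h import *
s=st(); i=vision.camera_info("wrist"); print(np.round(i["pose"],4).tolist())
np.save("wpose.npy",i["pose"])
save("wrist","w1.png",(150,60,470,324),2.4)
print(proj("wrist",[.556,-.101,.062],i),proj("wrist",[.556,-.101,.107],i))
E
```

```text
{'time': 1.7, 'position': [0.5548, -0.1026, 0.2222], 'tool_rot': [1.3318, 1.1244, -1.3338], 'ft_force': [0.7599, -0.6131, -0.1811], 'torque': [-0.0038, 0.0515, -0.0084], 'grip_width': 0.6904, 'joint_positions': [0.5296, 0.1656, -0.4399, 1.6558, 0.073, 1.3371, -1.6621]}
[[-0.001, 0.986, -0.169], [-0.001, -0.169, -0.986], [-1.0, -0.001, 0.001]]
[[-0.1693, -0.9466, -0.2745, 0.6297], [-0.9856, 0.1626, 0.0472, -0.1158], [-0.0, 0.2785, -0.9604, 0.3845], [0.0, 0.0, 0.0, 1.0]]
[258.56289032 178.50298327] [258.28040721 189.05809426]
```

View pics/w1.png

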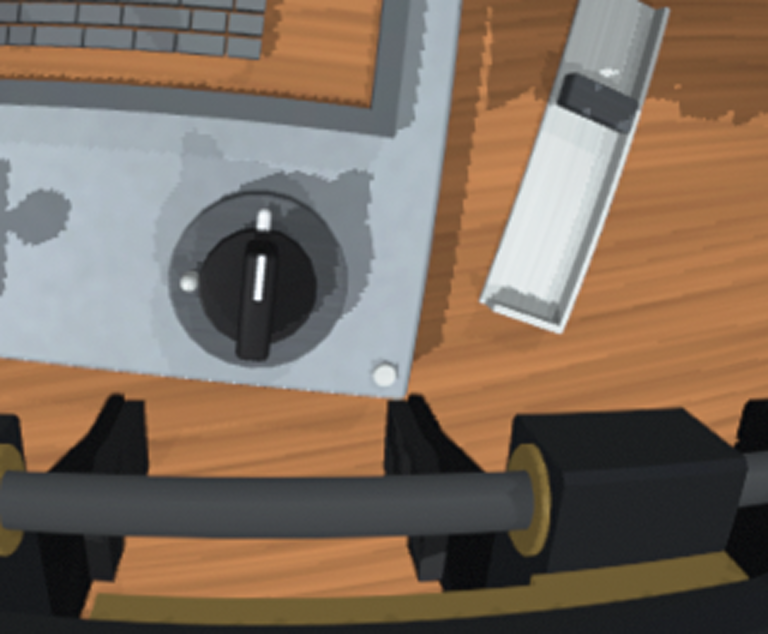

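The wrist view shows the drum centred near (258,279) in the crop, the pointer tip at (264,212), the pin top at (188,284), and the bar running from about (262,246) to (254,352).

```bash
python3 - <<'E'
from h import *
i=vision.camera_info("wrist"); i["pose"]=np.load("wpose.npy")
f=lambda u,v,z: atz("wrist",150+u/2.4,60+v/2.4,z,i)
c=np.mean([f(168,280,.062),f(347,280,.062),f(258,190,.062),f(258,368,.062)],0); print("c",c)
for n,u,v,z in(("ptr",264,208,.0705),("pin",188,282,.075),("barfront",262,242,.107),("barback",254,350,.107),("skirtL",200,284,.073),("skirtR",316,284,.073)):
    p=f(u,v,z); d=p-c; print(n,p,np.hypot(*d[:2]),np.degrees(np.arctan2(d[1],d[0])))
s=ctrl.get_state(); Rm=R.from_rotvec(s["tool_rot"]).as_matrix()
print("move",Rm.T@(np.array([*c[:2],.078])-s["position"]))
E
```

```text
c [ 0.55798839 -0.09999135  0.062     ]
ptr [ 0.59188835 -0.10881161  0.0705    ] 0.03502861580116715 -14.584144461896987
pin [ 0.56560885 -0.06986248  0.075     ] 0.031077649518729832 75.80593493331945
barfront [ 0.58309759 -0.10655246  0.107     ] 0.025952261359029165 -14.644131356695363
barback [ 0.53957587 -0.09570126  0.107     ] 0.01890570982478896 166.88415686175202
skirtL [ 0.56335064 -0.07473243  0.073     ] 0.025821826746915518 78.01453475913961
skirtR [ 0.55451462 -0.12605864  0.073     ] 0.02629772955088223 -97.59060852231052
move [ 0.14423882  0.00285869 -0.00420307]
```

Emit:
servo_tool(commands=[[[2, 0, 0, 30, 1, -1, 50], [4, 0, 0, 60, 2, -3, 45], [4, 0, 0, 90, 2, -3, 40], [4, 0, 0, 100, 2, -3, 40], [4, 0, 0, 100, 2, -3, 40]]])

```text
time: 2.38
position: [0.5572, -0.1006, 0.1224]
tool_rot: [1.384, 1.086, -1.385]
ft_force: [-0.1, 0.4, 0.6]
grip_width: 0.467
```

```bash
python3 - <<'E'
from h import *
s=st(); Rm=R.from_rotvec(s["tool_rot"]).as_matrix()
print("move",Rm.T@(np.array([.5577,-.1003,.078])-s["position"]), "barang",np.degrees(np.arctan2(Rm[1,2],Rm[0,2]))+90)
E
```

```text
{'time': 2.375, 'position': [0.5572, -0.1006, 0.1224], 'tool_rot': [1.384, 1.0857, -1.3854], 'ft_force': [-0.1072, 0.4035, 0.5884], 'torque': [0.0918, -0.0052, 0.0037], 'grip_width': 0.4671, 'joint_positions': [0.5102, 0.2447, -0.4314, 1.7743, 0.1116, 1.1474, -1.7679]}
[[-0.001, 0.971, -0.239], [-0.0, -0.239, -0.971], [-1.0, -0.001, 0.0]]
move [ 0.04442336  0.00049996 -0.0004062 ] barang -13.821445360786925
```

Emit:
servo_tool(commands=[[[0, 0, 0, 20, 0, 0, 40], [0, 0, 0, 38, 0, 0, 40], [0, 0, 0, 44, 0, 0, 40], [0, 0, 0, 44, 0, 0, 40], [0, 0, 0, 44, 0, 0, 40]]], newtons=40)

```text
time: 3.0
position: [0.5583, -0.0994, 0.0793]
tool_rot: [1.384, 1.085, -1.382]
ft_force: [-0.1, -0.3, 0.1]
grip_width: 0.457
```

Emit:
servo_tool(commands=[[[0, 0, 0, 0, 0, 0, 10], [0, 0, 0, 0, 0, 0, 10], [0, 0, 0, 0, 0, 0, 10], [0, 0, 0, 0, 0, 0, 10], [0, 0, 0, 0, 0, 0, 10]]])

```text
time: 3.62
position: [0.5578, -0.099, 0.0787]
tool_rot: [1.384, 1.086, -1.383]
ft_force: [0.6, 1.7, 0.8]
grip_width: 0.159
```

```bash
cat > t.py <<'E'
from h import *
for k in range(1):
    s=ctrl.get_state(); Rm=R.from_rotvec(s["tool_rot"]).as_matrix()
    print("t %.2f bar %.2f Tz %.3f T %s F %s Ftool %s pos %s q7 %.2f g %.3f"%(s["time"],(np.degrees(np.arctan2(Rm[1,2],Rm[0,2]))+90),s["torque"][2],np.round(s["torque"],3),np.round(s["ft_force"],1),np.round(Rm.T@s["ft_force"],1),np.round(s["position"],4),s["joint_positions"][6],s["grip_width"]))
E
python3 t.py; python3 t.py
```

```text
t 3.62 bar -13.71 Tz -0.108 T [ 0.295 -0.03  -0.108] F [0.6 1.7 0.8] Ftool [-0.8  0.2 -1.8] pos [ 0.5578 -0.099   0.0787] q7 -1.79 g 0.159
t 3.62 bar -13.71 Tz -0.108 T [ 0.295 -0.03  -0.108] F [0.6 1.7 0.8] Ftool [-0.8  0.2 -1.8] pos [ 0.5578 -0.099   0.0787] q7 -1.79 g 0.159
```

Emit:
servo_tool(commands=[[[-4, 0, 0, 0, 0, 0, 10], [-4, 0, 0, 0, 0, 0, 10]]])

```text
time: 3.88
position: [0.5578, -0.099, 0.0786]
tool_rot: [1.335, 1.124, -1.334]
ft_force: [-0.8, 1.2, 1.1]
grip_width: 0.153
```

```bash
python3 t.py
```

```text
t 3.88 bar -9.79 Tz -0.328 T [ 0.48  -0.014 -0.328] F [-0.8  1.2  1.1] Ftool [-1.1 -1.  -1. ] pos [ 0.5578 -0.099   0.0786] q7 -1.72 g 0.153
```

Emit:
servo_tool(commands=[[[-4, 0, 0, 0, 0, 0, 10], [-4, 0, 0, 0, 0, 0, 10]]])

```text
time: 4.12
position: [0.5579, -0.099, 0.0787]
tool_rot: [1.283, 1.16, -1.283]
ft_force: [1.0, 1.8, 2.6]
grip_width: 0.158
```

```bash
python3 t.py
```

```text
t 4.12 bar -5.77 Tz -0.076 T [ 0.419 -0.07  -0.076] F [1.  1.8 2.6] Ftool [-2.6  0.8 -1.9] pos [ 0.5579 -0.099   0.0787] q7 -1.65 g 0.158
```

Emit:
servo_tool(commands=[[[-4, 0, 0, 0, 0, 0, 10], [-4, 0, 0, 0, 0, 0, 10]]])

```text
time: 4.38
position: [0.5578, -0.099, 0.0786]
tool_rot: [1.232, 1.194, -1.232]
ft_force: [-1.9, 2.5, -3.3]
grip_width: 0.155
```

```bash
python3 t.py
```

```text
t 4.38 bar -1.79 Tz 0.035 T [0.655 0.087 0.035] F [-1.9  2.5 -3.3] Ftool [ 3.3 -1.9 -2.4] pos [ 0.5578 -0.099   0.0786] q7 -1.59 g 0.155
```

Emit:
servo_tool(commands=[[[-4, 0, 0, 0, 0, 0, 10], [-4, 0, 0, 0, 0, 0, 10]]])

```text
time: 4.62
position: [0.5579, -0.099, 0.0787]
tool_rot: [1.181, 1.227, -1.181]
ft_force: [0.5, 1.7, 1.4]
grip_width: 0.159
```

```bash
python3 t.py
```

```text
t 4.62 bar 2.18 Tz 0.094 T [ 0.599 -0.05   0.094] F [0.5 1.7 1.4] Ftool [-1.4  0.6 -1.7] pos [ 0.5579 -0.099   0.0787] q7 -1.52 g 0.159
```

Emit:
servo_tool(commands=[[[-4, 0, 0, 0, 0, 0, 10], [-4, 0, 0, 0, 0, 0, 10]]])

```text
time: 4.88
position: [0.5578, -0.0989, 0.0786]
tool_rot: [1.13, 1.258, -1.13]
ft_force: [0.3, 3.1, 1.5]
grip_width: 0.155
```

```bash
python3 t.py
```

```text
t 4.88 bar 6.13 Tz -0.032 T [ 0.633 -0.148 -0.032] F [0.3 3.1 1.5] Ftool [-1.5  0.6 -3. ] pos [ 0.5578 -0.0989  0.0786] q7 -1.45 g 0.155
```

Emit:
servo_tool(commands=[[[-4, 0, 0, 0, 0, 0, 10], [-4, 0, 0, 0, 0, 0, 10]]])

```text
time: 5.12
position: [0.5579, -0.099, 0.0787]
tool_rot: [1.079, 1.287, -1.078]
ft_force: [0.7, 3.3, 2.6]
grip_width: 0.158
```

```bash
python3 t.py
```

```text
t 5.12 bar 10.11 Tz -0.303 T [ 0.823 -0.17  -0.303] F [0.7 3.3 2.6] Ftool [-2.6  1.3 -3.1] pos [ 0.5579 -0.099   0.0787] q7 -1.39 g 0.158
```

Emit:
servo_tool(commands=[[[-4, 0, 0, 0, 0, 0, 10], [-4, 0, 0, 0, 0, 0, 10]]])

```text
time: 5.38
position: [0.5578, -0.0989, 0.0786]
tool_rot: [1.026, 1.316, -1.025]
ft_force: [0.7, 3.1, 2.8]
grip_width: 0.153
```

```bash
python3 t.py
```

```text
t 5.38 bar 14.15 Tz -0.324 T [ 0.653 -0.259 -0.324] F [0.7 3.1 2.8] Ftool [-2.8  1.4 -2.8] pos [ 0.5578 -0.0989  0.0786] q7 -1.32 g 0.153
```

Emit:
servo_tool(commands=[[[-4, 0, 0, 0, 0, 0, 10], [-4, 0, 0, 0, 0, 0, 10]]])

```text
time: 5.62
position: [0.5578, -0.099, 0.0786]
tool_rot: [0.973, 1.343, -0.972]
ft_force: [2.1, 3.8, 5.5]
grip_width: 0.156
```

```bash
python3 t.py
```

```text
t 5.62 bar 18.16 Tz 0.277 T [ 0.951 -0.605  0.277] F [2.1 3.8 5.5] Ftool [-5.5  3.2 -2.9] pos [ 0.5578 -0.099   0.0786] q7 -1.25 g 0.156
```

Emit:
servo_tool(commands=[[[-4, 0, 0, 0, 0, 0, 10], [-4, 0, 0, 0, 0, 0, 10]]])

```text
time: 5.88
position: [0.5578, -0.0989, 0.0786]
tool_rot: [0.92, 1.368, -0.919]
ft_force: [1.4, 4.5, 2.0]
grip_width: 0.162
```

```bash
python3 t.py
```

```text
t 5.88 bar 22.17 Tz 0.357 T [ 0.906 -0.203  0.357] F [1.4 4.5 2. ] Ftool [-2.   3.  -3.6] pos [ 0.5578 -0.0989  0.0786] q7 -1.19 g 0.162
```

Emit:
servo_tool(commands=[[[-4, 0, 0, 0, 0, 0, 10], [-4, 0, 0, 0, 0, 0, 10]]])

```text
time: 6.12
position: [0.5578, -0.0989, 0.0786]
tool_rot: [0.868, 1.391, -0.867]
ft_force: [0.2, 5.1, 2.6]
grip_width: 0.157
```

```bash
python3 t.py
```

```text
t 6.12 bar 26.10 Tz -0.065 T [ 1.122 -0.245 -0.065] F [0.2 5.1 2.6] Ftool [-2.6  2.4 -4.5] pos [ 0.5578 -0.0989  0.0786] q7 -1.12 g 0.157
```

Emit:
servo_tool(commands=[[[-4, 0, 0, 0, 0, 0, 10], [-4, 0, 0, 0, 0, 0, 10]]])

```text
time: 6.38
position: [0.5578, -0.0989, 0.0786]
tool_rot: [0.815, 1.413, -0.814]
ft_force: [0.5, 4.6, 3.6]
grip_width: 0.16
```

```bash
python3 t.py
```

```text
t 6.38 bar 30.08 Tz 0.060 T [ 1.109 -0.372  0.06 ] F [0.5 4.6 3.6] Ftool [-3.6  2.7 -3.7] pos [ 0.5578 -0.0989  0.0786] q7 -1.05 g 0.160
```

Emit:
servo_tool(commands=[[[-4, 0, 0, 0, 0, 0, 10], [-4, 0, 0, 0, 0, 0, 10]]])

```text
time: 6.62
position: [0.5578, -0.0989, 0.0786]
tool_rot: [0.76, 1.434, -0.759]
ft_force: [2.6, 4.7, 8.3]
grip_width: 0.158
```

```bash
python3 t.py
```

```text
t 6.62 bar 34.16 Tz 0.094 T [ 1.04  -0.756  0.094] F [2.6 4.7 8.3] Ftool [-8.3  4.8 -2.4] pos [ 0.5578 -0.0989  0.0786] q7 -0.99 g 0.158
```

Emit:
servo_tool(commands=[[[-4, 0, 0, 0, 0, 0, 10], [-4, 0, 0, 0, 0, 0, 10]]])

```text
time: 6.88
position: [0.5579, -0.0988, 0.0787]
tool_rot: [0.706, 1.453, -0.705]
ft_force: [1.3, 5.4, 3.4]
grip_width: 0.158
```

```bash
python3 t.py
```

```text
t 6.88 bar 38.21 Tz 0.204 T [ 1.149 -0.021  0.204] F [1.3 5.4 3.4] Ftool [-3.4  4.3 -3.5] pos [ 0.5579 -0.0988  0.0787] q7 -0.92 g 0.158
```

Emit:
servo_tool(commands=[[[-4, 0, 0, 0, 0, 0, 10], [-4, 0, 0, 0, 0, 0, 10]]])

```text
time: 7.12
position: [0.5578, -0.0988, 0.0787]
tool_rot: [0.652, 1.471, -0.652]
ft_force: [-1.0, 5.9, 2.4]
grip_width: 0.158
```

```bash
python3 t.py
```

```text
t 7.12 bar 42.18 Tz 0.052 T [ 1.12  -0.165  0.052] F [-1.   5.9  2.4] Ftool [-2.4  3.2 -5. ] pos [ 0.5578 -0.0988  0.0787] q7 -0.85 g 0.158
```

Emit:
servo_tool(commands=[[[-3, 0, 0, 0, 0.9, -1, 10], [-3, 0, 0, 0, 0.9, -1, 10], [-3, 0, 0, 0, 0.9, -1, 10]]])

```text
time: 7.5
position: [0.5578, -0.0988, 0.0787]
tool_rot: [0.612, 1.482, -0.613]
ft_force: [1.9, 2.1, 2.3]
grip_width: 0.16
```

```bash
python3 t.py
```

```text
t 7.50 bar 45.13 Tz -0.183 T [ 0.544 -0.307 -0.183] F [1.9 2.1 2.3] Ftool [-2.3  2.9 -0.1] pos [ 0.5578 -0.0988  0.0787] q7 -0.80 g 0.160
```

Emit:
servo_tool(commands=[[[-3, 0, 0, 0, 0, 0, 10], [-3, 0, 0, 0, 0, 0, 10], [-3, 0, 0, 0, 0, 0, 10]]])

```text
time: 7.88
position: [0.5578, -0.0987, 0.0787]
tool_rot: [0.57, 1.494, -0.571]
ft_force: [2.5, 0.5, 6.0]
grip_width: 0.163
```

```bash
python3 t.py
```

```text
t 7.88 bar 48.18 Tz -0.161 T [ 0.217 -0.351 -0.161] F [2.5 0.5 6. ] Ftool [-6.   2.   1.5] pos [ 0.5578 -0.0987  0.0787] q7 -0.75 g 0.163
```

Emit:
servo_tool(commands=[[[-3, 0, 0, 0, 0, 0, 10], [-3, 0, 0, 0, 0, 0, 10], [-3, 0, 0, 0, 0, 0, 10]]])

```text
time: 8.25
position: [0.5578, -0.0987, 0.0787]
tool_rot: [0.529, 1.504, -0.531]
ft_force: [1.7, 0.2, 5.0]
grip_width: 0.156
```

```bash
python3 t.py
```

```text
t 8.25 bar 51.20 Tz -0.108 T [ 0.003 -0.365 -0.108] F [1.7 0.2 5. ] Ftool [-5.   1.2  1.2] pos [ 0.5578 -0.0987  0.0787] q7 -0.70 g 0.156
```

Emit:
servo_tool(commands=[[[-3, 0, 0, 0, 0, 0, 10], [-3, 0, 0, 0, 0, 0, 10], [-3, 0, 0, 0, 0, 0, 10]]])

```text
time: 8.62
position: [0.5578, -0.0987, 0.0787]
tool_rot: [0.488, 1.514, -0.49]
ft_force: [1.1, -0.6, 5.6]
grip_width: 0.162
```

```bash
python3 t.py
```

```text
t 8.62 bar 54.21 Tz 0.117 T [-0.359 -0.457  0.117] F [ 1.1 -0.6  5.6] Ftool [-5.6  0.2  1.3] pos [ 0.5578 -0.0987  0.0787] q7 -0.65 g 0.162
```

Emit:
servo_tool(commands=[[[-3, 0, 0, 0, 0, 0, 10], [-3, 0, 0, 0, 0, 0, 10], [-3, 0, 0, 0, 0, 0, 10]]])

```text
time: 9.0
position: [0.5577, -0.0987, 0.0786]
tool_rot: [0.448, 1.523, -0.449]
ft_force: [0.4, -2.4, 2.0]
grip_width: 0.157
```

```bash
python3 t.py
```

```text
t 9.00 bar 57.22 Tz 0.459 T [-0.523 -0.349  0.459] F [ 0.4 -2.4  2. ] Ftool [-2.  -1.8  1.6] pos [ 0.5577 -0.0987  0.0786] q7 -0.60 g 0.157
```

Emit:
servo_tool(commands=[[[-2, 0, 0, 0, 0, 0, 10], [-2, 0, 0, 0, 0, 0, 10], [-2, 0, 0, 0, 0, 0, 10]]])

```text
time: 9.38
position: [0.5577, -0.0986, 0.0786]
tool_rot: [0.42, 1.529, -0.421]
ft_force: [1.3, -3.4, 3.9]
grip_width: 0.157
```

```bash
python3 t.py
```

```text
t 9.38 bar 59.25 Tz 0.256 T [-0.856 -0.553  0.256] F [ 1.3 -3.4  3.9] Ftool [-3.9 -2.2  2.8] pos [ 0.5577 -0.0986  0.0786] q7 -0.57 g 0.157
```

Emit:
servo_tool(commands=[[[-1, 0, 0, 0, 0, 0, 10], [-1, 0, 0, 0, 0, 0, 10], [-1, 0, 0, 0, 0, 0, 10]]])

```text
time: 9.75
position: [0.5577, -0.0985, 0.0786]
tool_rot: [0.406, 1.532, -0.407]
ft_force: [1.5, -4.3, 4.6]
grip_width: 0.161
```

```bash
python3 t.py
```

```text
t 9.75 bar 60.26 Tz 0.184 T [-1.11  -0.492  0.184] F [ 1.5 -4.3  4.6] Ftool [-4.6 -3.   3.5] pos [ 0.5577 -0.0985  0.0786] q7 -0.55 g 0.161
```

Emit:
servo_tool(commands=[[[-1, 0, 0, 0, 0, 0, 10], [-1, 0, 0, 0, 0, 0, 10], [-1, 0, 0, 0, 0, 0, 10]]])

```text
time: 10.12
position: [0.5577, -0.0985, 0.0786]
tool_rot: [0.392, 1.535, -0.393]
ft_force: [0.5, -5.1, 4.2]
grip_width: 0.158
```

```bash
python3 t.py
```

```text
t 10.12 bar 61.28 Tz 0.129 T [-1.21  -0.435  0.129] F [ 0.5 -5.1  4.2] Ftool [-4.2 -4.2  2.9] pos [ 0.5577 -0.0985  0.0786] q7 -0.54 g 0.158
```

Emit:
servo_tool(commands=[[[-1, 0, 0, 0, 0, 0, 10], [-1, 0, 0, 0, 0, 0, 10], [-1, 0, 0, 0, 0, 0, 10]]])

```text
time: 10.5
position: [0.5577, -0.0985, 0.0786]
tool_rot: [0.379, 1.537, -0.38]
ft_force: [1.2, -4.2, 4.9]
grip_width: 0.154
```

```bash
python3 t.py
```

```text
t 10.50 bar 62.28 Tz 0.065 T [-1.254 -0.429  0.065] F [ 1.2 -4.2  4.9] Ftool [-4.9 -3.2  3. ] pos [ 0.5577 -0.0985  0.0786] q7 -0.52 g 0.154
```

Emit:
servo_tool(commands=[[[-1, 0, 0, 0, 0, 0, 10], [-1, 0, 0, 0, 0, 0, 10], [-1, 0, 0, 0, 0, 0, 10]]])

```text
time: 10.88
position: [0.5577, -0.0985, 0.0786]
tool_rot: [0.365, 1.539, -0.366]
ft_force: [1.1, -4.5, 5.1]
grip_width: 0.156
```

```bash
python3 t.py
```

```text
t 10.88 bar 63.27 Tz 0.039 T [-1.127 -0.423  0.039] F [ 1.1 -4.5  5.1] Ftool [-5.1 -3.6  3. ] pos [ 0.5577 -0.0985  0.0786] q7 -0.50 g 0.156
```

Emit:
servo_tool(commands=[[[-1, 0, 0, 0, 0, 0, 10], [-1, 0, 0, 0, 0, 0, 10], [-1, 0, 0, 0, 0, 0, 10]]])

```text
time: 11.25
position: [0.5577, -0.0985, 0.0786]
tool_rot: [0.352, 1.542, -0.353]
ft_force: [1.6, -5.6, 4.2]
grip_width: 0.158
```

```bash
python3 t.py; python3 - <<'E'
from h import *
a=vision.get_image("top")[:,:,::-1][150:230,250:350]; b=vision.get_image("scene")[:,:,::-1][160:230,180:250]; c=vision.get_image("wrist")[:,:,::-1]
w=np.hstack([cv2.resize(a,(400,300),interpolation=3),cv2.resize(b,(300,300),interpolation=3)])
c=cv2.resize(c[130:330,160:360],(300,300)); cv2.imwrite("pics/s1.png",np.vstack([w,np.hstack([c,np.zeros((300,400,3),np.uint8)])]))
E
python3 t.py
```

```text
t 11.25 bar 64.25 Tz -0.029 T [-1.18  -0.439 -0.029] F [ 1.6 -5.6  4.2] Ftool [-4.2 -4.4  3.9] pos [ 0.5577 -0.0985  0.0786] q7 -0.49 g 0.158
t 11.40 bar 64.25 Tz -0.095 T [-1.168 -0.443 -0.095] F [ 0.1 -4.6  3.9] Ftool [-3.9 -4.1  2.1] pos [ 0.5577 -0.0985  0.0786] q7 -0.49 g 0.155
```

View pics/s1.png

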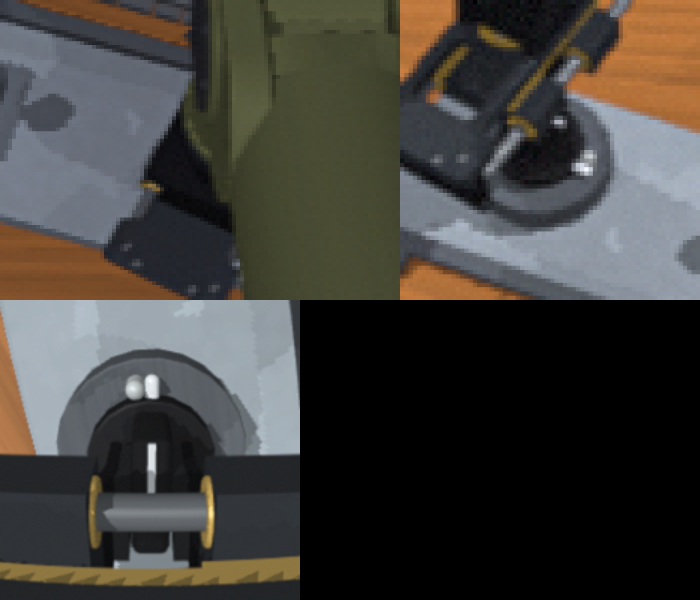

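The wrist crop (bottom) shows the pointer (152,386) right against the pin (135,388), with only a light load on it. It rests on the stop without strain. Next I turn clockwise, averaging torque at each small step.

```bash
cat > c.py <<'E'
from h import *
T=[];F=[]
for k in range(4):
    s=ctrl.get_state(); T.append(s["torque"][2]); F.append(s["ft_force"])
    if k<3: vision.get_image("top")
Rm=R.from_rotvec(s["tool_rot"]).as_matrix()
print("t %.2f bar %.2f Tz %.3f (%s) F %s q7 %.2f g %.3f"%(s["time"],np.degrees(np.arctan2(Rm[1,2],Rm[0,2]))+90,np.mean(T[1:]),np.round(T,2),np.round(np.mean(F,0),1),s["joint_positions"][6],s["grip_width"]))
E
python3 c.py
```

```text
t 11.55 bar 64.25 Tz -0.033 ([-0.1  -0.04 -0.02 -0.04]) F [ 1.  -5.1  4.1] q7 -0.49 g 0.158
```

Emit:
servo_tool(commands=[[[3, 0, 0, 0, -0.6, 0.3, 10], [3, 0, 0, 0, -0.6, 0.3, 10]]])

```text
time: 11.8
position: [0.5577, -0.0986, 0.0786]
tool_rot: [0.393, 1.535, -0.392]
ft_force: [0.8, -3.4, 4.2]
grip_width: 0.158
```

```bash
python3 c.py
```

```text
t 11.95 bar 61.32 Tz 0.004 ([-0.07 -0.03 -0.01  0.05]) F [ 1.2 -3.8  4.8] q7 -0.53 g 0.155
```

Emit:
servo_tool(commands=[[[3, 0, 0, 0, 0, 0, 10], [3, 0, 0, 0, 0, 0, 10]]])

```text
time: 12.2
position: [0.5578, -0.0986, 0.0787]
tool_rot: [0.433, 1.527, -0.433]
ft_force: [2.5, -2.8, 6.4]
grip_width: 0.162
```

```bash
python3 c.py
```

```text
t 12.35 bar 58.36 Tz 0.280 ([0.22 0.3  0.24 0.3 ]) F [ 1.  -2.8  3.6] q7 -0.58 g 0.157
```

Emit:
servo_tool(commands=[[[3, 0, 0, 0, 0, 0, 10], [3, 0, 0, 0, 0, 0, 10]]])

```text
time: 12.6
position: [0.5578, -0.0986, 0.0787]
tool_rot: [0.474, 1.518, -0.474]
ft_force: [1.9, -4.4, 7.1]
grip_width: 0.158
```

```bash
python3 c.py
```

```text
t 12.75 bar 55.35 Tz 0.097 ([0.14 0.01 0.1  0.18]) F [ 1.8 -3.8  6.6] q7 -0.63 g 0.159
```

Emit:
servo_tool(commands=[[[3, 0, 0, 0, 0, 0, 10], [3, 0, 0, 0, 0, 0, 10]]])

```text
time: 13.0
position: [0.5578, -0.0986, 0.0786]
tool_rot: [0.515, 1.508, -0.515]
ft_force: [1.8, -3.7, 5.9]
grip_width: 0.159
```

```bash
python3 c.py
```

```text
t 13.15 bar 52.34 Tz -0.011 ([-0.07 -0.03 -0.08  0.07]) F [ 1.7 -3.6  6. ] q7 -0.68 g 0.157
```

Emit:
servo_tool(commands=[[[3, 0, 0, 0, 0, 0, 10], [3, 0, 0, 0, 0, 0, 10]]])

```text
time: 13.4
position: [0.5578, -0.0986, 0.0787]
tool_rot: [0.556, 1.498, -0.555]
ft_force: [1.0, -4.1, 5.6]
grip_width: 0.157
```

```bash
python3 c.py
```

```text
t 13.55 bar 49.32 Tz -0.151 ([-0.01 -0.18 -0.17 -0.1 ]) F [ 2.4 -3.9  8. ] q7 -0.73 g 0.159
```

Emit:
servo_tool(commands=[[[3, 0, 0, 0, 0, 0, 10], [3, 0, 0, 0, 0, 0, 10]]])

```text
time: 13.8
position: [0.5578, -0.0986, 0.0787]
tool_rot: [0.597, 1.487, -0.596]
ft_force: [1.9, -5.1, 7.4]
grip_width: 0.157
```

```bash
python3 c.py
```

```text
t 13.95 bar 46.31 Tz -0.240 ([-0.25 -0.26 -0.21 -0.25]) F [ 1.5 -3.8  6.9] q7 -0.78 g 0.160
```

Emit:
servo_tool(commands=[[[3, 0, 0, 0, 0, 0, 10], [3, 0, 0, 0, 0, 0, 10]]])

```text
time: 14.2
position: [0.5577, -0.0986, 0.0786]
tool_rot: [0.637, 1.475, -0.636]
ft_force: [2.0, -3.3, 6.5]
grip_width: 0.159
```

```bash
python3 c.py
```

```text
t 14.35 bar 43.34 Tz -0.053 ([-0.01 -0.03 -0.06 -0.07]) F [ 1.5 -3.7  5.8] q7 -0.83 g 0.158
```

Emit:
servo_tool(commands=[[[3, 0, 0, 0, 0, 0, 10], [3, 0, 0, 0, 0, 0, 10]]])

```text
time: 14.6
position: [0.5578, -0.0986, 0.0786]
tool_rot: [0.676, 1.462, -0.677]
ft_force: [1.1, -3.3, 5.1]
grip_width: 0.158
```

```bash
python3 c.py
```

```text
t 14.75 bar 40.38 Tz 0.102 ([0.09 0.13 0.08 0.1 ]) F [ 0.6 -3.5  5. ] q7 -0.88 g 0.158
```

Emit:
servo_tool(commands=[[[3, 0, 0, 0, 0, 0, 10], [3, 0, 0, 0, 0, 0, 10]]])

```text
time: 15.0
position: [0.5579, -0.0986, 0.0787]
tool_rot: [0.717, 1.449, -0.717]
ft_force: [0.9, -3.0, 0.5]
grip_width: 0.161
```

```bash
python3 c.py
```

```text
t 15.15 bar 37.38 Tz 0.173 ([0.07 0.22 0.15 0.15]) F [ 1.6 -3.3  3.8] q7 -0.93 g 0.158
```

Emit:
servo_tool(commands=[[[3, 0, 0, 0, 0, 0, 10], [3, 0, 0, 0, 0, 0, 10]]])

```text
time: 15.4
position: [0.5579, -0.0987, 0.0787]
tool_rot: [0.757, 1.434, -0.757]
ft_force: [2.1, -3.6, 4.2]
grip_width: 0.159
```

```bash
python3 c.py
```

```text
t 15.55 bar 34.35 Tz 0.039 ([ 0.13  0.13  0.02 -0.03]) F [ 2.5 -4.1  6.3] q7 -0.98 g 0.158
```

Emit:
servo_tool(commands=[[[3, 0, 0, 0, 0, 0, 10], [3, 0, 0, 0, 0, 0, 10]]])

```text
time: 15.8
position: [0.558, -0.0986, 0.0787]
tool_rot: [0.798, 1.419, -0.798]
ft_force: [2.6, -4.3, 4.3]
grip_width: 0.157
```

```bash
python3 c.py
```

```text
t 15.95 bar 31.34 Tz -0.062 ([-0.14 -0.1   0.01 -0.09]) F [ 2.1 -3.5  4.4] q7 -1.03 g 0.154
```

Emit:
servo_tool(commands=[[[3, 0, 0, 0, 0, 0, 10], [3, 0, 0, 0, 0, 0, 10]]])

```text
time: 16.2
position: [0.5579, -0.0986, 0.0787]
tool_rot: [0.839, 1.403, -0.838]
ft_force: [2.6, -3.2, 4.6]
grip_width: 0.16
```

```bash
python3 c.py
```

```text
t 16.35 bar 28.32 Tz -0.147 ([-0.29 -0.1  -0.12 -0.22]) F [ 1.  -3.   2.3] q7 -1.08 g 0.156
```

Emit:
servo_tool(commands=[[[3, 0, 0, 0, 0, 0, 10], [3, 0, 0, 0, 0, 0, 10]]])

```text
time: 16.6
position: [0.5579, -0.0987, 0.0786]
tool_rot: [0.878, 1.386, -0.878]
ft_force: [2.8, -2.2, 4.9]
grip_width: 0.155
```

```bash
python3 c.py
```

```text
t 16.75 bar 25.34 Tz -0.100 ([-0.07 -0.1  -0.04 -0.16]) F [ 2.4 -3.   5.4] q7 -1.13 g 0.158
```

Emit:
servo_tool(commands=[[[3, 0, 0, 0, 0, 0, 10], [3, 0, 0, 0, 0, 0, 10]]])

```text
time: 17.0
position: [0.5578, -0.0987, 0.0786]
tool_rot: [0.917, 1.368, -0.917]
ft_force: [2.3, -2.4, 5.3]
grip_width: 0.161
```

```bash
python3 c.py
```

```text
t 17.15 bar 22.36 Tz -0.025 ([ 0.02 -0.03 -0.06  0.01]) F [ 1.6 -3.4  5.4] q7 -1.18 g 0.155
```

Emit:
servo_tool(commands=[[[3, 0, 0, 0, 0, 0, 10], [3, 0, 0, 0, 0, 0, 10]]])

```text
time: 17.4
position: [0.5579, -0.0987, 0.0787]
tool_rot: [0.957, 1.35, -0.957]
ft_force: [2.3, -2.4, 5.0]
grip_width: 0.157
```

```bash
python3 c.py
```

```text
t 17.55 bar 19.39 Tz 0.192 ([0.09 0.14 0.19 0.25]) F [ 2.4 -3.6  5.1] q7 -1.23 g 0.159
```

Emit:
servo_tool(commands=[[[3, 0, 0, 0, 0, 0, 10], [3, 0, 0, 0, 0, 0, 10]]])

```text
time: 17.8
position: [0.5579, -0.0987, 0.0786]
tool_rot: [0.997, 1.33, -0.996]
ft_force: [2.0, -3.6, 5.6]
grip_width: 0.16
```

```bash
python3 c.py
```

```text
t 17.95 bar 16.36 Tz 0.062 ([-0.04 -0.03  0.05  0.16]) F [ 2.  -3.7  3.8] q7 -1.28 g 0.156
```

Emit:
servo_tool(commands=[[[3, 0, 0, 0, 0, 0, 10], [3, 0, 0, 0, 0, 0, 10]]])

```text
time: 18.2
position: [0.5579, -0.0987, 0.0787]
tool_rot: [1.036, 1.31, -1.036]
ft_force: [3.1, -4.0, 6.9]
grip_width: 0.156
```

```bash
python3 c.py
```

```text
t 18.35 bar 13.33 Tz -0.014 ([-0.08 -0.12  0.01  0.06]) F [ 2.4 -3.8  5.1] q7 -1.33 g 0.159
```

Emit:
servo_tool(commands=[[[3, 0, 0, 0, 0, 0, 10], [3, 0, 0, 0, 0, 0, 10]]])

```text
time: 18.6
position: [0.5579, -0.0988, 0.0787]
tool_rot: [1.076, 1.288, -1.075]
ft_force: [2.7, -3.5, 6.7]
grip_width: 0.156
```

```bash
python3 c.py
```

```text
t 18.75 bar 10.32 Tz -0.112 ([-0.23 -0.22 -0.11 -0.  ]) F [ 3.3 -3.7  7. ] q7 -1.38 g 0.155
```

Emit:
servo_tool(commands=[[[3, 0, 0, 0, 0, 0, 10], [3, 0, 0, 0, 0, 0, 10]]])

```text
time: 19.0
position: [0.5579, -0.0988, 0.0786]
tool_rot: [1.115, 1.266, -1.114]
ft_force: [1.8, -3.3, 5.4]
grip_width: 0.16
```

```bash
python3 c.py
```

```text
t 19.15 bar 7.33 Tz -0.137 ([ 0.02 -0.11 -0.18 -0.11]) F [ 2.  -3.2  5. ] q7 -1.43 g 0.161
```

Emit:
servo_tool(commands=[[[3, 0, 0, 0, 0, 0, 10], [3, 0, 0, 0, 0, 0, 10]]])

```text
time: 19.4
position: [0.5579, -0.0988, 0.0786]
tool_rot: [1.153, 1.243, -1.153]
ft_force: [1.9, -4.3, 4.4]
grip_width: 0.162
```

```bash
python3 c.py
```

```text
t 19.55 bar 4.36 Tz 0.057 ([0.01 0.03 0.01 0.13]) F [ 1.7 -3.5  5.3] q7 -1.48 g 0.161
```

Emit:
servo_tool(commands=[[[3, 0, 0, 0, 0, 0, 10], [3, 0, 0, 0, 0, 0, 10]]])

```text
time: 19.8
position: [0.5579, -0.0989, 0.0786]
tool_rot: [1.191, 1.219, -1.192]
ft_force: [3.0, -3.7, 4.8]
grip_width: 0.156
```

```bash
python3 c.py
```

```text
t 19.95 bar 1.40 Tz 0.283 ([0.28 0.36 0.41 0.08]) F [ 2.9 -3.9  5.3] q7 -1.53 g 0.159
```

Emit:
servo_tool(commands=[[[3, 0, 0, 0, 0, 0, 10], [3, 0, 0, 0, 0, 0, 10]]])

```text
time: 20.2
position: [0.5579, -0.0988, 0.0786]
tool_rot: [1.23, 1.195, -1.23]
ft_force: [2.5, -5.2, 4.5]
grip_width: 0.158
```

```bash
python3 c.py
```

```text
t 20.35 bar -1.63 Tz 0.182 ([-0.05  0.36 -0.01  0.2 ]) F [ 2.6 -4.4  5.6] q7 -1.59 g 0.156
```

Emit:
servo_tool(commands=[[[3, 0, 0, 0, 0, 0, 10], [3, 0, 0, 0, 0, 0, 10]]])

```text
time: 20.6
position: [0.5579, -0.0989, 0.0786]
tool_rot: [1.269, 1.169, -1.269]
ft_force: [3.0, -3.8, 6.4]
grip_width: 0.159
```

```bash
python3 c.py
```

```text
t 20.75 bar -4.65 Tz -0.085 ([-0.04  0.05 -0.22 -0.08]) F [ 2.4 -3.4  4.9] q7 -1.64 g 0.159
```

Emit:
servo_tool(commands=[[[3, 0, 0, 0, 0, 0, 10], [3, 0, 0, 0, 0, 0, 10]]])

```text
time: 21.0
position: [0.5579, -0.0989, 0.0787]
tool_rot: [1.308, 1.142, -1.307]
ft_force: [2.3, -2.5, 3.9]
grip_width: 0.158
```

```bash
python3 c.py
```

```text
t 21.15 bar -7.67 Tz -0.043 ([-0.25  0.09 -0.14 -0.08]) F [ 1.7 -3.5  4.1] q7 -1.69 g 0.158
```

Emit:
servo_tool(commands=[[[3, 0, 0, 0, 0, 0, 10], [3, 0, 0, 0, 0, 0, 10]]])

```text
time: 21.4
position: [0.5579, -0.0989, 0.0786]
tool_rot: [1.346, 1.114, -1.345]
ft_force: [2.7, -4.0, 4.4]
grip_width: 0.157
```

```bash
python3 c.py
```

```text
t 21.55 bar -10.71 Tz -0.310 ([-0.33 -0.31 -0.33 -0.28]) F [ 2.3 -3.7  5.4] q7 -1.74 g 0.159
```

Emit:
servo_tool(commands=[[[2, 0, 0, 0, 0, 0, 10], [2, 0, 0, 0, 0, 0, 10]]])

```text
time: 21.8
position: [0.5579, -0.0989, 0.0786]
tool_rot: [1.371, 1.096, -1.37]
ft_force: [2.7, -4.2, 5.2]
grip_width: 0.159
```

```bash
python3 c.py
```

```text
t 21.95 bar -12.67 Tz -0.107 ([-0.11 -0.1  -0.05 -0.17]) F [ 2.5 -4.   5.5] q7 -1.77 g 0.155
```

Emit:
servo_tool(commands=[[[1.5, 0, 0, 0, 0, 0, 10], [1.5, 0, 0, 0, 0, 0, 10]]])

```text
time: 22.2
position: [0.5578, -0.0989, 0.0786]
tool_rot: [1.389, 1.081, -1.389]
ft_force: [2.2, -3.9, 5.0]
grip_width: 0.159
```

```bash
python3 c.py
```

```text
t 22.35 bar -14.17 Tz -0.079 ([-0.11 -0.03 -0.12 -0.08]) F [ 2.8 -3.9  5.4] q7 -1.80 g 0.156
```

Emit:
servo_tool(commands=[[[1.5, 0, 0, 0, 0, 0, 40], [1.5, 0, 0, 0, 0, 0, 40], [1.5, 0, 0, 0, 0, 0, 40], [1.5, 0, 0, -10, 0, 0, 40], [1.5, 0, 0, -50, 0, 0, 40]]])

```text
time: 22.98
position: [0.5556, -0.0982, 0.1271]
tool_rot: [1.406, 1.072, -1.412]
ft_force: [0.5, 0.3, 0.5]
grip_width: 0.451
```

Emit:
servo_tool(commands=[[[0, 0, 0, -50, 0, 0, 40], [0, 0, 0, -75, -40, 0, 40], [0, 0, 0, -75, -60, 0, 40], [0, 0, 0, -75, -60, 0, 40]]])

```text
time: 23.48
position: [0.4994, -0.0821, 0.2047]
tool_rot: [1.408, 1.065, -1.407]
ft_force: [-0.7, 0.7, -0.5]
grip_width: 0.46
```

```bash
python3 t.py; python3 - <<'E'
from h import *
i=vision.camera_info("wrist"); np.save("wpose.npy",i["pose"]); save("wrist","w2.png",(60,20,380,284),2.4)
print(proj("wrist",[.5579,-.0989,.062],i))
E
```

```text
t 23.48 bar -15.69 Tz -0.007 T [ 0.062  0.009 -0.007] F [-0.7  0.7 -0.5] Ftool [ 0.5 -0.8 -0.5] pos [ 0.4994 -0.0821  0.2047] q7 -1.75 g 0.460
[260.30645287 125.5789803 ]
```

View pics/w2.png

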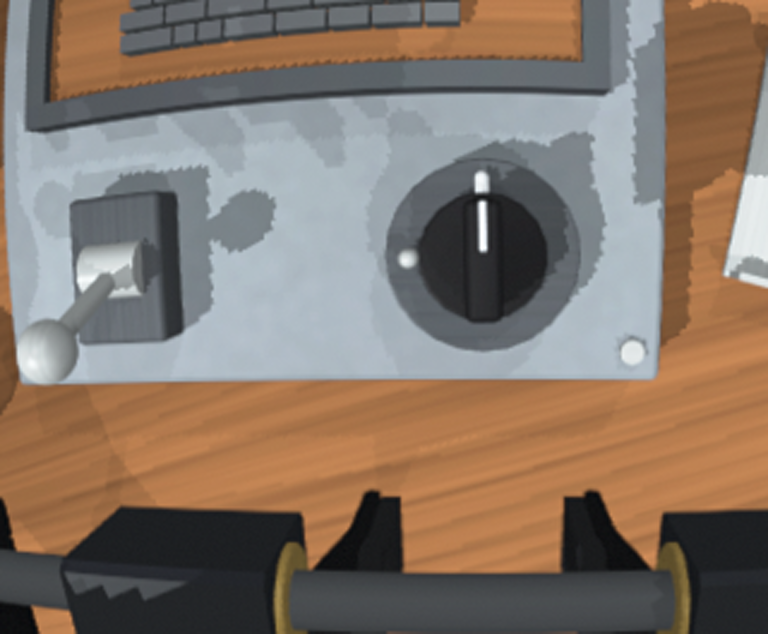

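The wrist view shows the dial let go, with its pointer (482,180) about along the bed's +x. The lever ball is at (48,352), leaning to −x. I'll work out the push line.

```bash
python3 - <<'E'
from h import *
i=vision.camera_info("wrist"); i["pose"]=np.load("wpose.npy")
f=lambda u,v,z: atz("wrist",60+u/2.4,20+v/2.4,z,i)
b=f(48,352,.124); print("ball",b)
e1=f(22,381,.04);e2=f(656,378,.04);d=e1-e2; yaw=np.degrees(np.arctan2(-d[0],d[1])); print("edge yaw",yaw,np.hypot(*d[:2]))
p=f(482,172,.0705)-[.5579,-.0989,0]; print("ptr",np.degrees(np.arctan2(p[1],p[0])))
a=np.radians(-15.2 if abs(yaw+15.2)<1 else yaw); ex=np.array([np.cos(a),np.sin(a)]); ey=np.array([-ex[1],ex[0]])
H=np.array([.5579,-.0989])+.17*ey; print("hinge",H,"ball local",ex@(b[:2]-H),ey@(b[:2]-H))
s=ctrl.get_state(); Rm=R.from_rotvec(s["tool_rot"]).as_matrix()
for x in(-.075,-.055,-.034,.012): 
    t=H+x*ex; print(x,t,Rm.T@(np.array([*t,.115])-s["position"])*1000)
E
```

```text
ball [0.57753842 0.07311539 0.124     ]
edge yaw -15.936761047763301 0.3349457295858776
ptr -16.60843050200372
hinge [0.60247216 0.0651528 ] ball local -0.02614917394844891 0.0011466702632925482
-0.075 [0.53009592 0.08481699] [  89.14657821  -16.51153836 -169.26499496]
-0.055 [0.54939625 0.07957321] [  89.17708147    3.48764178 -169.44349712]
-0.034 [0.5696616  0.07406724] [  89.20910989   24.48678094 -169.63092438]
0.012 [0.61405236 0.06200653] [  89.2792674    70.48489527 -170.04147934]
```

Emit:
servo_tool(commands=[[[0, 0, 0, 0, -6, -50, 0], [0, 0, 0, 0, -12, -100, 0], [0, 0, 0, 0, -17, -145, 0], [0, 0, 0, 10, -17, -169, 0], [0, 0, 0, 30, -17, -169, 0]]], newtons=20)

```text
time: 24.15
position: [0.5308, 0.0882, 0.1736]
tool_rot: [1.408, 1.07, -1.403]
ft_force: [0.7, 0.4, -0.3]
grip_width: 0.025
```

Emit:
servo_tool(commands=[[[0, 0, 0, 30, 0, 0, 0], [0, 0, 0, 55, 0, 0, 0], [0, 0, 0, 59, 0, 0, 0], [0, 0, 0, 59, 0, 0, 0]]])

```text
time: 24.65
position: [0.5299, 0.085, 0.1147]
tool_rot: [1.409, 1.067, -1.408]
ft_force: [-0.1, 0.1, 0.4]
grip_width: 0.002
```

```bash
cat > l.py <<'E'
from h import *
s=ctrl.get_state(); Rm=R.from_rotvec(s["tool_rot"]).as_matrix(); a=np.radians(-15.2); ex=np.array([np.cos(a),np.sin(a)]); ey=np.array([-ex[1],ex[0]])
d=np.array(s["position"][:2])-[.6025,.0652]; F=np.array(s["ft_force"])
print("t %.2f local x %.1f y %.1f z %.1f mm  Fx %.1f Fy %.1f Fz %.1f g %.2f  toolyaw %.1f"%(s["time"],ex@d*1e3,ey@d*1e3,s["position"][2]*1e3,ex@F[:2],ey@F[:2],F[2],s["grip_width"],np.degrees(np.arctan2(Rm[1,1],Rm[0,1]))))
E
python3 l.py
```

```text
t 24.65 local x -75.3 y 0.1 z 114.7 mm  Fx -0.1 Fy 0.1 Fz 0.4 g 0.00  toolyaw -15.7
```

Emit:
servo_tool(commands=[[[0, 0, 0, 0, 8, 0, 0], [0, 0, 0, 0, 16, 0, 0], [0, 0, 0, 0, 24, 0, 0], [0, 0, 0, 0, 32, 0, 0], [0, 0, 0, 0, 40, 0, 0]]])

```text
time: 25.28
position: [0.5681, 0.0743, 0.1146]
tool_rot: [1.408, 1.068, -1.408]
ft_force: [-0.3, 0.9, 0.8]
grip_width: 0.002
```

```bash
python3 l.py
```

```text
t 25.27 local x -35.6 y -0.2 z 114.6 mm  Fx -0.6 Fy 0.8 Fz 0.8 g 0.00  toolyaw -15.7
```

Emit:
servo_tool(commands=[[[0, 0, 0, 0, 3, 0, 0], [0, 0, 0, 0, 6, 0, 0], [0, 0, 0, 0, 9, 0, 0], [0, 0, 0, 0, 12, 0, 0]]])

```text
time: 25.78
position: [0.5795, 0.0707, 0.1146]
tool_rot: [1.408, 1.067, -1.408]
ft_force: [-1.0, -0.4, 0.8]
grip_width: -0.0
```

```bash
python3 l.py
```

```text
t 25.77 local x -23.6 y -0.7 z 114.6 mm  Fx -0.9 Fy -0.6 Fz 0.8 g -0.00  toolyaw -15.7
```

Emit:
servo_tool(commands=[[[0, 0, 0, 0, 2, 0, 0], [0, 0, 0, 0, 4, 0, 0]]])

```text
time: 26.02
position: [0.5833, 0.0695, 0.1145]
tool_rot: [1.408, 1.067, -1.409]
ft_force: [-0.2, -0.3, 0.9]
grip_width: 0.005
```

```bash
python3 l.py
```

```text
t 26.02 local x -19.7 y -0.9 z 114.5 mm  Fx -0.1 Fy -0.3 Fz 0.9 g 0.00  toolyaw -15.7
```

Emit:
servo_tool(commands=[[[0, 0, 0, 0, 2, 0, 0], [0, 0, 0, 0, 4, 0, 0]]])

```text
time: 26.28
position: [0.5872, 0.0685, 0.1145]
tool_rot: [1.408, 1.067, -1.408]
ft_force: [-0.9, 0.2, 0.3]
grip_width: -0.003
```

```bash
python3 l.py
```

```text
t 26.27 local x -15.6 y -0.9 z 114.5 mm  Fx -0.9 Fy -0.1 Fz 0.3 g -0.00  toolyaw -15.7
```

Emit:
servo_tool(commands=[[[0, 0, 0, 0, 1, 0, 0], [0, 0, 0, 0, 2, 0, 0], [0, 0, 0, 0, 2, 0, 0]]])

```text
time: 26.65
position: [0.5891, 0.0679, 0.1145]
tool_rot: [1.408, 1.066, -1.408]
ft_force: [-0.7, 0.9, -0.2]
grip_width: 0.007
```

```bash
python3 l.py; python3 - <<'E'
from h import *
i=vision.camera_info("wrist"); np.save("wpose.npy",i["pose"])
a=vision.get_image("wrist")[:,:,::-1][100:360,130:390]; b=vision.get_image("scene")[:,:,::-1][140:250,190:330]
cv2.imwrite("pics/l1.png",np.hstack([cv2.resize(a,(380,380)),cv2.resize(b,(400,380),interpolation=3)]))
E
```

```text
t 26.65 local x -13.6 y -0.9 z 114.5 mm  Fx -0.9 Fy 0.6 Fz -0.2 g 0.01  toolyaw -15.7
```

View pics/l1.png

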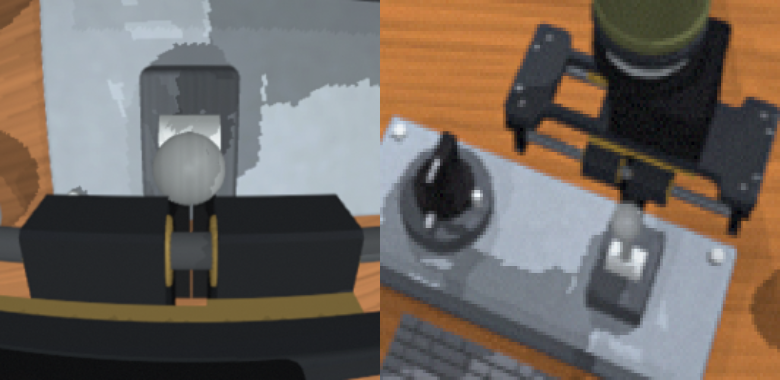

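The ball (189,168 in the left half) is being pushed squarely by the shut fingers, and the lever is about midway. I'll carry on in small steps, watching the force.

Emit:
servo_tool(commands=[[[0, 0, 0, 0, 1, 0, 0], [0, 0, 0, 0, 2, 0, 0], [0, 0, 0, 0, 3, 0, 0]]])

```text
time: 27.12
position: [0.5919, 0.0672, 0.1145]
tool_rot: [1.408, 1.067, -1.408]
ft_force: [-1.0, 0.6, 0.3]
grip_width: 0.005
```

```bash
python3 l.py
```

```text
t 27.12 local x -10.7 y -0.8 z 114.5 mm  Fx -1.2 Fy 0.3 Fz 0.3 g 0.00  toolyaw -15.7
```

Emit:
servo_tool(commands=[[[0, 0, 0, 0, 1, 0, 0], [0, 0, 0, 0, 2, 0, 0], [0, 0, 0, 0, 3, 0, 0]]])

```text
time: 27.5
position: [0.5948, 0.0664, 0.1145]
tool_rot: [1.408, 1.067, -1.408]
ft_force: [-0.7, 0.4, 0.6]
grip_width: 0.001
```

```bash
python3 l.py
```

```text
t 27.50 local x -7.7 y -0.9 z 114.5 mm  Fx -0.8 Fy 0.2 Fz 0.6 g 0.00  toolyaw -15.7
```

Emit:
servo_tool(commands=[[[0, 0, 0, 0, 1, 0, 0], [0, 0, 0, 0, 2, 0, 0], [0, 0, 0, 0, 3, 0, 0]]])

```text
time: 27.88
position: [0.5977, 0.0656, 0.1145]
tool_rot: [1.408, 1.067, -1.408]
ft_force: [-1.0, 0.3, 0.4]
grip_width: 0.004
```

```bash
python3 l.py
```

```text
t 27.88 local x -4.7 y -0.9 z 114.5 mm  Fx -1.0 Fy 0.0 Fz 0.4 g 0.00  toolyaw -15.7
```

Emit:
servo_tool(commands=[[[0, 0, 0, 0, 1, 0, 0], [0, 0, 0, 0, 2, 0, 0], [0, 0, 0, 0, 3, 0, 0]]])

```text
time: 28.25
position: [0.6005, 0.0648, 0.1144]
tool_rot: [1.408, 1.067, -1.409]
ft_force: [-0.9, 0.3, 0.2]
grip_width: 0.006
```

```bash
python3 l.py
```

```text
t 28.25 local x -1.9 y -0.9 z 114.4 mm  Fx -0.9 Fy 0.1 Fz 0.2 g 0.01  toolyaw -15.7
```

Emit:
servo_tool(commands=[[[0, 0, 0, 0, 1, 0, 0], [0, 0, 0, 0, 2, 0, 0], [0, 0, 0, 0, 3, 0, 0], [0, 0, 0, 0, 4, 0, 0]]])

```text
time: 28.75
position: [0.6044, 0.0637, 0.1145]
tool_rot: [1.408, 1.067, -1.409]
ft_force: [-1.8, 0.4, -0.9]
grip_width: 0.011
```

```bash
python3 l.py
```

```text
t 28.75 local x 2.2 y -1.0 z 114.5 mm  Fx -1.9 Fy -0.1 Fz -0.9 g 0.01  toolyaw -15.7
```

Emit:
servo_tool(commands=[[[0, 0, 0, 0, 1, 0, 0], [0, 0, 0, 0, 2, 0, 0], [0, 0, 0, 0, 3, 0, 0], [0, 0, 0, 0, 4, 0, 0]]])

```text
time: 29.25
position: [0.6082, 0.0626, 0.1145]
tool_rot: [1.408, 1.067, -1.408]
ft_force: [-1.0, 0.6, -1.2]
grip_width: 0.006
```

```bash
python3 l.py
```

```text
t 29.25 local x 6.2 y -1.0 z 114.5 mm  Fx -1.2 Fy 0.3 Fz -1.2 g 0.01  toolyaw -15.7
```

Emit:
servo_tool(commands=[[[0, 0, 0, 0, 1, 0, 0], [0, 0, 0, 0, 2, 0, 0], [0, 0, 0, 0, 2, 0, 0]]])

```text
time: 29.62
position: [0.6103, 0.062, 0.1145]
tool_rot: [1.408, 1.067, -1.408]
ft_force: [-0.8, 1.0, -0.4]
grip_width: 0.006
```

```bash
python3 l.py
```

```text
t 29.62 local x 8.3 y -1.0 z 114.5 mm  Fx -1.0 Fy 0.7 Fz -0.4 g 0.01  toolyaw -15.7
```

Emit:
servo_tool(commands=[[[0, 0, 0, 0, 0.5, 0, 0], [0, 0, 0, 0, 1, 0, 0], [0, 0, 0, 0, 1, 0, 0]]])

```text
time: 30.0
position: [0.6111, 0.0618, 0.1145]
tool_rot: [1.408, 1.067, -1.408]
ft_force: [-1.7, 0.9, -1.0]
grip_width: 0.002
```

```bash
python3 l.py
```

```text
t 30.00 local x 9.2 y -1.0 z 114.5 mm  Fx -1.8 Fy 0.4 Fz -1.0 g 0.00  toolyaw -15.7
```

Emit:
servo_tool(commands=[[[0, 0, 0, 0, 0.5, 0, 0], [0, 0, 0, 0, 1, 0, 0], [0, 0, 0, 0, 1, 0, 0]]])

```text
time: 30.38
position: [0.6121, 0.0615, 0.1145]
tool_rot: [1.408, 1.067, -1.408]
ft_force: [-0.9, 2.5, -1.5]
grip_width: 0.007
```

```bash
python3 l.py
```

```text
t 30.38 local x 10.3 y -1.0 z 114.5 mm  Fx -1.5 Fy 2.2 Fz -1.5 g 0.01  toolyaw -15.7
```

Emit:
servo_tool(commands=[[[0, 0, 0, 0, 0.5, 0, 0], [0, 0, 0, 0, 1, 0, 0], [0, 0, 0, 0, 1, 0, 0]]])

```text
time: 30.75
position: [0.6131, 0.0613, 0.1145]
tool_rot: [1.408, 1.067, -1.408]
ft_force: [-0.7, 0.7, -0.9]
grip_width: 0.008
```

```bash
python3 l.py
```

```text
t 30.75 local x 11.3 y -1.0 z 114.5 mm  Fx -0.9 Fy 0.5 Fz -0.9 g 0.01  toolyaw -15.7
```

Emit:
servo_tool(commands=[[[0, 0, 0, 0, 0.5, 0, 0], [0, 0, 0, 0, 1, 0, 0], [0, 0, 0, 0, 1, 0, 0]]])

```text
time: 31.12
position: [0.6138, 0.0611, 0.1145]
tool_rot: [1.408, 1.067, -1.409]
ft_force: [-2.0, -0.4, -0.4]
grip_width: 0.007
```

```bash
python3 l.py
```

```text
t 31.12 local x 11.9 y -1.0 z 114.5 mm  Fx -1.8 Fy -0.9 Fz -0.4 g 0.01  toolyaw -15.7
```

Emit:
servo_tool(commands=[[[0, 0, 0, 0, 0.5, 0, 0], [0, 0, 0, 0, 1, 0, 0], [0, 0, 0, 0, 1, 0, 0]]])

```text
time: 31.5
position: [0.614, 0.0611, 0.1143]
tool_rot: [1.407, 1.068, -1.41]
ft_force: [-5.0, 1.6, 1.0]
grip_width: 0.009
```

```bash
python3 l.py
```

```text
t 31.50 local x 12.2 y -1.0 z 114.3 mm  Fx -5.2 Fy 0.3 Fz 1.0 g 0.01  toolyaw -15.7
```

Emit:
servo_tool(commands=[[[0, 0, 0, 0, 0.5, 0, 0], [0, 0, 0, 0, 1, 0, 0], [0, 0, 0, 0, 1, 0, 0]]])

```text
time: 31.88
position: [0.6141, 0.0611, 0.1143]
tool_rot: [1.406, 1.07, -1.411]
ft_force: [-6.6, 1.1, 2.1]
grip_width: 0.01
```

```bash
python3 l.py
```

```text
t 31.88 local x 12.3 y -0.9 z 114.3 mm  Fx -6.6 Fy -0.7 Fz 2.1 g 0.01  toolyaw -15.7
```

The force rose to about 6 N at the expected full throw. I'll back off, rise and check.

Emit:
servo_tool(commands=[[[0, 0, 0, 0, -15, 0, 0], [0, 0, 0, 0, -40, 0, 0], [0, 0, 0, -40, -60, 0, 0], [0, 0, 0, -90, -70, 0, 0], [0, 0, 0, -90, -70, 0, 0]]])

```text
time: 32.5
position: [0.5513, 0.0803, 0.2098]
tool_rot: [1.414, 1.059, -1.399]
ft_force: [0.8, -0.0, -0.8]
grip_width: 0.006
```

Emit:
servo_tool(commands=[[[0, 0, 0, 0, -10, 40, 0], [0, 0, 0, 0, -10, 80, 0], [0, 0, 0, 0, -10, 80, 0]]])

```text
time: 32.88
position: [0.5168, 0.0006, 0.204]
tool_rot: [1.411, 1.06, -1.414]
ft_force: [-0.4, 0.6, -0.3]
grip_width: 0.006
```

```bash
python3 l.py; python3 - <<'E'
from h import *
i=vision.camera_info("wrist"); np.save("wpose.npy",i["pose"])
print("locked ball",proj("wrist",[.6025+.0336*.965,.0652-.0336*.262,.123],i))
a=vision.get_image("wrist")[:,:,::-1][20:250,100:420]; b=vision.get_image("scene")[:,:,::-1][140:250,180:330]
cv2.imwrite("pics/f1.png",np.hstack([cv2.resize(a,(480,345)),cv2.resize(b,(320,345),interpolation=3)]))
E
```

```text
t 32.88 local x -65.8 y -84.8 z 204.0 mm  Fx -0.6 Fy 0.5 Fz -0.3 g 0.01  toolyaw -16.1
locked ball [156.45237218  88.39588917]
```

View pics/f1.png

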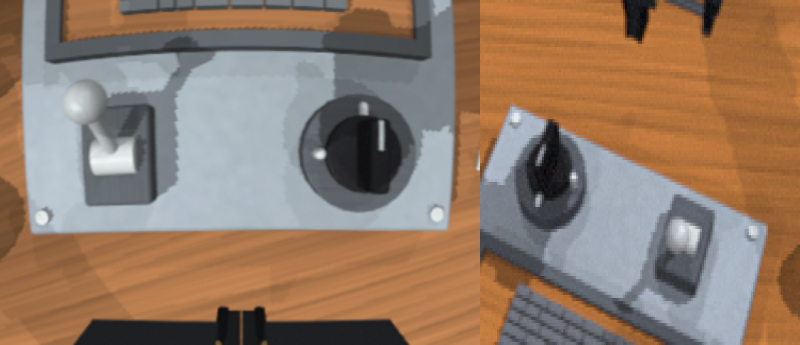

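The ball sits at pixel (156.7, 87.3), against (156.5, 88.4) predicted for fully locked. The dial has not moved, and the arm is clear of everything.

```bash
python3 -c "
from bench import close_job
print(close_job())"
```

```text
the job is handed in; nothing more can be done
None
```

The impression is set and the lever is locked. I handed the job in at about 33 s of the 70 s allowed.

- **Stop:** I turned the dial anticlockwise until the pointer rested on the pin. The wrist picture showed them touching. The net torque on the gripper was under 0.1 N m, so I estimate the pin carried about 6–8 N of its 25 N.
- **Clicks:** Turning clockwise, I felt four bumps. Their tops were at bar angles of about 52.6°, 33°, 15° and −4°, and I let go at about −14°. The first, third and fourth matched bumps felt on the anticlockwise pass. Torque readings were noisy (about ±0.1 N m), and on that pass the second bump was unclear. It showed clearly on the slower clockwise pass.
- **Lever:** The lever went over at about 1–2 N, with no obstruction where the bolt would strike in a wrong notch. The force rose to 6.6 N only at the end of its travel.
- **Last checks:** The final picture showed the ball within about 1 pixel of its predicted locked position and the dial unmoved. The arm was clear, and I went nowhere near the other things on the bench. None of these checks disagreed.

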